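# Knock the stuck dead battery out of the torch

### The arm

A 6-joint arm with a two-finger parallel gripper is mounted at the origin on the work surface. World frame = base frame: x ahead of the robot, y to its left, z up, the work surface at z = 0. Lengths are in mm, angles in rad, forces in N, time in s.
With the tool pointing down it reaches from about 325 to 850 mm from the base axis. Payload 4.4 kg.
Tool frame: the origin (TCP) lies at the very end of the fingers, on their centre line; the grasp point (between the pads) lies 19 mm behind it; z points along the fingers, y is the line along which they close (so a half turn about z gives the same grasp; the last joint's range is limited). The gripper opens to 94 mm and grips with 3 to 60 N. Pads are 16 mm wide; open, the fingers measure 119 mm over their backs; the gripper's body (75 mm by 177 mm) begins 78 mm behind the grasp point.
Start: joints at [1.125, 0.207, 1.542, -0, 1.393, -0.15], TCP at [167.625, 550.026, 205.447] pointing down, gripper open.
Joint ranges: [-2.73, 2.73], [-0.86, 2.22], [0.23, 2.46], [-1.11, 4.25], [0.08, 2.63], [-2.82, 2.82]. Speed limits (rad/s): [2.79, 2.79, 3.14, 3.14, 3.14, 3.14].

### API

Orientations are given as a unit quaternion [w, x, y, z].
In Python, from workcell import r, viewer, job gives the robot as it stands.
- The arm moves only by the tool jog_arm, never from a script. Its argument "increments" is a list of rows, each a list of 4 numbers: the shift along the tool's x, y, z in m, then the turn about the tool's z in rad. In form: [[x, y, z, roll], ...]. A call has exactly 8 rows; each row shifts and turns the commanded pose from where the row before left it, along the tool's axes as they then stand; what a row does not reach is not made up. A row lasts 1/10 s, in which the tool goes at most 50 mm and 8.59 degrees, less where a joint would pass 70% of its speed; a pose out of reach is approached as far as the arm can. A call with a gripper value outside its range is refused whole. "gripper" is the closure, from 0 (fully open) to 1 (shut), set as the call begins (left out, the last holds). The fingers move at their own pace and stop on an object; "squeeze" is the grip in N (left out, the last holds). Time passes only in rows, so rows that do not move let the fingers close, or fill a call up. It gives the time, the measured TCP pose, the force, the opening and the grip force at its end, in the units of the state.
- r.sense(): the state, without advancing time (a new reading comes with each control period).
- viewer.read_camera(name): name is "side" or "top"; returns a dict with "color" (480x640x3 uint8, red, green, blue), "fx", "fy", "cx", "cy" (pixels), "world_to_cam" (4x4, takes a point from world to camera coordinates). Camera axes: x right, y down, z forward; pixel columns grow to the right and rows downward; lengths in mm; the calibration is good to about 2 mm. A picture is of the moment at which its call begins. There is no depth.
- job.close_job(): hands the job in; it is judged then, once.
The state is a dict: "t": time; "qpos": joint angles; "dq": joint speeds; "joint_torque": joint torques, N m; "position": TCP position; "orientation": TCP orientation; "ft_force": force on the tool from outside, world axes, zero at the start; "moment": the same for the moment, N m; "grip_width": finger opening in mm; "grasp_force": force on a finger pad.
Only numpy, scipy, OpenCV 4.12 (cv2) and the standard library are available. Lean on these libraries where they do the work, as an engineer would, in place of code of your own. Each camera call takes 0.05 s, during which the arm holds its last target. There are 200 camera calls.

### The job

The dead battery is stuck deep in the torch. Pick the torch up, turn it open end down over the green tray and tap its open end on the tray floor until the battery comes loose and slides out into the tray, then lay the empty torch back down on the grey mat without dropping it. Leave the two fresh batteries, the tail cap and the mug as they stand.

Things in the scene. Friction and masses are not known exactly. Their poses are not given: they have to be found in the camera images.
- torch: yellow work torch without tail cap on the mat, 172 mm long, 240 g empty. Origin on the axis, 26 mm above the mat; x along the axis to the open end, z up as it lies. Round barrel 42 mm in diameter from x = -52 to +72 mm, graspable all along. Hexagons of rubber 52 mm across flats at both ends (x = -84 to -52, +72 to +88) keep it from rolling; a switch 6 mm proud on top at x = -42 to -18
- torch_mouth (a point): centre of the torch's open end, in the plane of the rim (torch x = +88 mm); axes as the torch's. The battery bore is 36 mm wide and 124 mm deep from here
- torch_head (a point): centre of the lens face at the closed end (torch x = -84 mm); axes as the torch's
- dead_cell: dead size D battery, red, 34 mm in diameter, 61 mm long, 140 g; origin at its centre, x along its axis. It sits at the bottom of the bore (near end 63 mm inside the mouth), pinched by a sprung contact strip more tightly than its own weight can overcome, some days more than others. A firm tap of the rim (0.2 m/s or more) shifts it 2 to 6 mm; after 12 mm it is clear of the strip and slides freely
- tray: fixed green plastic tray, 200 mm (its x) by 240 mm (its y) outside, 32 mm high, walls and floor 5 mm thick, open on top; origin at the centre of its underside, z up
- tray_in (a point): centre of the tray's inner floor, 5 mm above the desk
- mat: fixed grey desk mat, 300 mm (its x) by 250 mm (its y), 3 mm thick; origin at the centre of its underside, z up
- fresh_a: fresh battery, blue with a gold band, 34 mm in diameter, 61 mm high, standing on the mat; origin at the centre of its underside. Leave alone.
- fresh_b: second fresh battery, as the first. Leave alone.
- tail_cap: the torch's black hexagonal tail cap, 52 mm across flats, standing on the mat with its metal plug and coil spring up, 33 mm high; origin at the centre of its underside. Leave alone.
- mug: white mug, 80 mm in diameter, 92 mm high, on the desk beyond the work; origin at the centre of its underside. Leave alone.

How it is judged:
By the outcome, as a careful person would: the job done as asked, in the order asked, and still so for the second after the job is handed in, with the robot touching nothing.
It also fails if it takes over 51 s, if anything falls off the work surface, if the arm or the gripper's body presses on something with over 40 N, if the wrist force passes 120 N, or if a joint passes its speed limit or range.

## Working session

There is one attempt and no reset: what is moved stays moved. The work goes in short steps, Python scripts to look and compute and a tool call to move; the robot and the scene stay as the last step left them, time stands still between calls to the robot, and variables do not carry over. Pictures are saved under pics/ and viewed, at most 10 in all, crops included, and the job is handed in when it is done.

Besides the shell and the picture viewer there is one more tool, called after "Call:" by a JSON object that holds its "op" and its "data". jog_arm: Moves the arm, as the interface text tells. Its arguments: {"type":"object","properties":{"increments":{"type":"array"},"gripper":{"type":"number"},"squeeze":{"type":"number"}},"required":["increments"]}

```bash
mkdir -p pics; ls; python3 - <<'E'
from workcell import r, viewer, job
import cv2,numpy as np
for n in("top","side"):
    c=viewer.read_camera(n);cv2.imwrite(f"pics/{n}0.png",c["color"][:,:,::-1]);print(n,c["fx"],c["fy"],c["cx"],c["cy"],np.round(c["world_to_cam"],3).tolist())
s=r.sense();print({k:(np.round(v,3).tolist()) for k,v in s.items()})
E
```

```text
pics
top 565.560090710176 565.560090710176 325.03737622059157 244.21198167389585 [[-0.018, -1.0, -0.0, -23.114], [-0.983, 0.018, -0.183, 603.93], [0.183, -0.003, -0.983, 1101.123], [0.0, 0.0, 0.0, 1.0]]
side 436.36543794184274 436.36543794184274 314.9285884832459 236.0823450866807 [[-0.839, -0.544, -0.02, 463.826], [-0.299, 0.492, -0.818, 248.074], [0.455, -0.68, -0.575, 539.583], [0.0, 0.0, 0.0, 1.0]]
{'t': 0.1, 'qpos': [1.125, 0.207, 1.543, 0.0, 1.394, -0.151], 'dq': [-0.003, -0.001, -0.004, 0.002, -0.0, 0.0], 'joint_torque': [-0.001, -37.186, -28.23, 0.07, 0.031, -0.0], 'position': [167.293, 549.368, 204.424], 'orientation': [-0.0, 0.147, 0.989, -0.001], 'ft_force': [-1.005, 0.207, -0.574], 'moment': [0.004, -0.059, 0.014], 'grasp_force': 0.0, 'grip_width': 94.176}
```

View pics/top0.png

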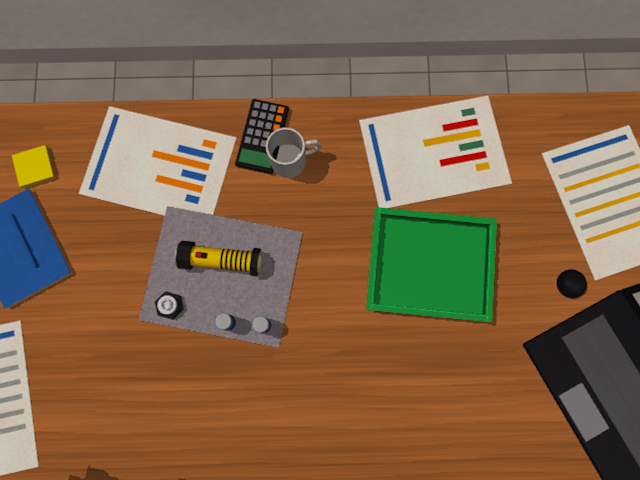

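View pics/side0.png

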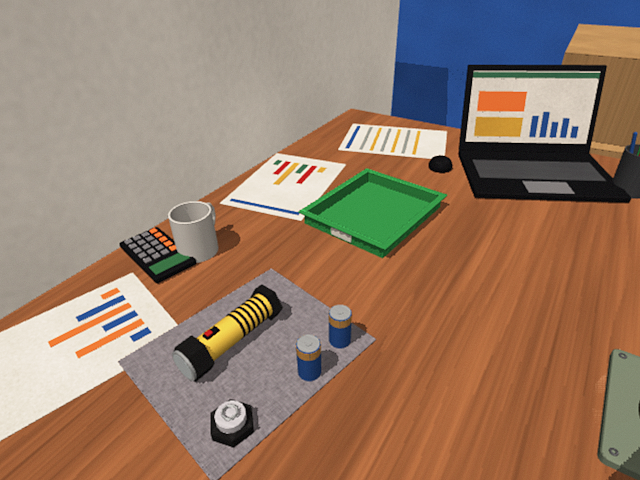

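The top view shows the torch with its head at (185,255) and its mouth at (257,262). The tray spans (370..495, 210..322), and the cap and fresh cells are at the lower edge of the mat. The jog cannot tilt the tool, so my plan is:

1. Pinch the head hexagon.
2. Let the torch pivot in a light grip until it hangs mouth down.
3. Tighten the grip and tap.

Next I'll measure the positions.

```bash
cat > h.py <<'E'
from workcell import r, viewer, job
import cv2, numpy as np
def ray(c,u,v,z):
    M=np.array(c["world_to_cam"]);R=M[:3,:3];t=M[:3,3]
    o=-R.T@t;d=R.T@np.array([(u-c["cx"])/c["fx"],(v-c["cy"])/c["fy"],1.])
    return o+d*(z-o[2])/d[2]
def proj(c,p):
    q=np.array(c["world_to_cam"])@np.r_[p,1.];return np.array([c["fx"]*q[0]/q[2]+c["cx"],c["fy"]*q[1]/q[2]+c["cy"]])
def blobs(c,lo,hi,roi=None,amin=30):
    m=cv2.inRange(cv2.cvtColor(c["color"],cv2.COLOR_RGB2HSV),lo,hi)
    if roi: k=np.zeros_like(m);x0,y0,x1,y1=roi;k[y0:y1,x0:x1]=1;m=m*k
    return [b for b in cv2.findContours(m,cv2.RETR_EXTERNAL,cv2.CHAIN_APPROX_NONE)[0] if cv2.contourArea(b)>amin]
def shot(n,f=None):
    c=viewer.read_camera(n)
    if f: cv2.imwrite(f"pics/{f}.png",c["color"][:,:,::-1])
    return c
def state():
    s=r.sense();print({k:np.round(s[k],3).tolist() for k in("t","position","orientation","ft_force","moment","grip_width","grasp_force","qpos")})
E
python3 - <<'E'
from h import *
c=shot("top")
roi=(165,225,275,290)
for n,lo,hi,rr,a in(("yellow",(20,150,100),(35,255,255),roi,15),("black",(0,0,0),(180,255,45),roi,60),("green",(50,100,40),(75,255,255),(350,190,520,340),500)):
    for b in blobs(c,lo,hi,rr,a):
        q=cv2.minAreaRect(b);z=29 if n!="green" else 16
        print(n,cv2.contourArea(b),np.round(q[0]),np.round(q[1]),cv2.boundingRect(b),[np.round(ray(c,*p,z)[:2]).tolist() for p in [q[0],*cv2.boxPoints(q)]])
I=cv2.resize(c["color"][225:335,130:310],None,fx=4,fy=4,interpolation=cv2.INTER_CUBIC)
cv2.imwrite("pics/c1.png",I[:,:,::-1])
E
```

```text
yellow 52.5 [248. 261.] [18.  4.] (246, 252, 5, 19) [[576.0, 127.0], [595.0, 131.0], [595.0, 123.0], [557.0, 123.0], [557.0, 131.0]]
yellow 44.5 [243. 260.] [ 4. 19.] (241, 251, 5, 20) [[577.0, 138.0], [558.0, 143.0], [598.0, 140.0], [597.0, 132.0], [557.0, 135.0]]
yellow 44.0 [238. 260.] [ 4. 18.] (236, 251, 6, 19) [[578.0, 147.0], [560.0, 153.0], [598.0, 149.0], [597.0, 142.0], [559.0, 145.0]]
yellow 40.5 [233. 259.] [ 4. 19.] (232, 250, 5, 20) [[580.0, 158.0], [560.0, 164.0], [600.0, 159.0], [599.0, 152.0], [559.0, 156.0]]
yellow 41.5 [228. 259.] [ 4. 18.] (227, 250, 5, 19) [[581.0, 168.0], [563.0, 174.0], [601.0, 169.0], [600.0, 162.0], [561.0, 166.0]]
yellow 41.5 [223. 258.] [ 4. 19.] (222, 249, 5, 20) [[582.0, 178.0], [563.0, 184.0], [603.0, 179.0], [602.0, 172.0], [562.0, 177.0]]
yellow 537.0 [205. 257.] [31. 20.] (190, 246, 33, 22) [[587.0, 216.0], [570.0, 250.0], [611.0, 247.0], [603.0, 181.0], [562.0, 185.0]]
black 156.0 [255. 261.] [ 8. 27.] (250, 248, 11, 28) [[575.0, 113.0], [547.0, 125.0], [605.0, 118.0], [602.0, 101.0], [545.0, 108.0]]
black 347.0 [185. 255.] [17. 28.] (176, 241, 19, 29) [[592.0, 259.0], [564.0, 279.0], [623.0, 275.0], [619.0, 240.0], [561.0, 243.0]]
green 12602.0 [433. 264.] [127. 103.] (366, 207, 131, 115) [[564.0, -260.0], [471.0, -114.0], [691.0, -142.0], [659.0, -410.0], [442.0, -374.0]]
```

View pics/c1.png

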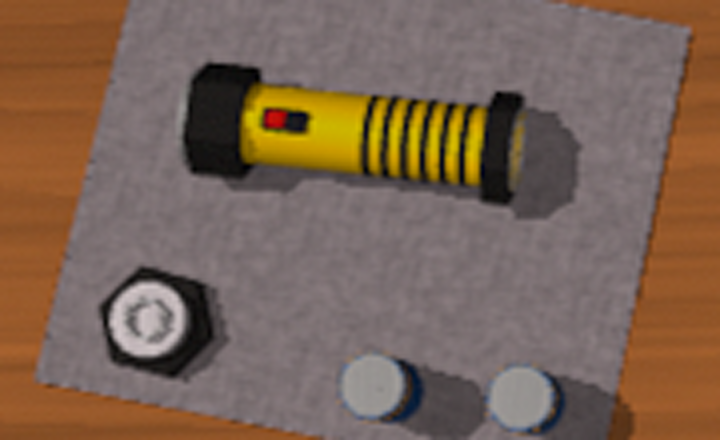

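```bash
cat >> h.py <<'E'
def plan(target,heading,n):
    """tool-axis rows taking TCP to target (mm), tool-x heading (rad), n equal rows"""
    s=r.sense();w,x,y,z=s["orientation"];h=np.arctan2(2*(x*y+w*z),1-2*(y*y+z*z))
    d=np.array(target)-s["position"];dh=(heading-h+np.pi)%(2*np.pi)-np.pi
    print("heading",round(h,3),"dist",np.round(d,1))
    for i in range(n):
        e=d/n/1000;g=h+dh*i/n
        print([round(float(v),4) for v in (e[0]*np.cos(g)+e[1]*np.sin(g),e[0]*np.sin(g)-e[1]*np.cos(g),-e[2],-dh/n)])
E
python3 - <<'E'
from h import *
c=shot("top")
for b in blobs(c,(0,0,0),(180,255,45),(145,285,190,325),60):
    u,v,w,h=cv2.boundingRect(b);print("cap",np.round(ray(c,u+w/2,v+h/2,12)),np.round(ray(c,u,v,15)-ray(c,u+w,v+h,15)))
for u,v in((224,321),(261,325)): print("fresh",np.round(ray(c,u,v,64)))
print("mug",np.round(ray(c,286,146,92)))
for u,v in((372,208),(497,217),(496,323),(366,312)):print("tray",np.round(ray(c,u,v,32)))
for u,v in((167,207),(302,234),(279,347),(139,320)):print("mat",np.round(ray(c,u,v,3)))
plan((592,259,160),1.454,11)
E
```

```text
cap [488. 291.  12.] [57. 56.  0.]
fresh [451. 169.  64.]
fresh [442.  96.  64.]
mug [802.  42.  92.]
tray [ 684. -135.   32.]
tray [ 660. -397.   32.]
tray [ 438. -379.   32.]
tray [ 465. -115.   32.]
mat [701. 307.   3.]
mat [636.  15.   3.]
mat [399.  65.   3.]
mat [459. 357.   3.]
heading 2.846 dist [ 424.6 -290.6  -44.7]
[-0.0446, -0.014, 0.0041, 0.1265]
[-0.046, -0.0083, 0.0041, 0.1265]
[-0.0467, -0.0024, 0.0041, 0.1265]
[-0.0466, 0.0035, 0.0041, 0.1265]
[-0.0458, 0.0094, 0.0041, 0.1265]
[-0.0443, 0.0151, 0.0041, 0.1265]
[-0.042, 0.0205, 0.0041, 0.1265]
[-0.0391, 0.0257, 0.0041, 0.1265]
[-0.0355, 0.0304, 0.0041, 0.1265]
[-0.0314, 0.0347, 0.0041, 0.1265]
[-0.0268, 0.0383, 0.0041, 0.1265]
```

Call:
{"op": "jog_arm", "data": {"increments": [[-0.044,-0.014,0.004,0.126],[-0.045,-0.008,0.004,0.126],[-0.046,-0.002,0.004,0.126],[-0.046,0.003,0.004,0.126],[-0.045,0.009,0.004,0.126],[-0.044,0.015,0.004,0.126],[-0.042,0.02,0.004,0.126],[-0.039,0.025,0.004,0.126]], "gripper": 0}}

```text
t: 1.0
position: [473.2, 339.6, 173.2]
orientation: [-0.0, 0.609, 0.793, -0.0]
ft_force: [0.4, 1.5, -0.8]
grip_width: 94.1
grasp_force: 0.0
```

```bash
python3 - <<'E'
from h import *
state();plan((592,259,120),1.454,7)
E
```

```text
{'t': 1.0, 'position': [473.184, 339.568, 173.168], 'orientation': [-0.0, 0.609, 0.793, -0.0], 'ft_force': [0.365, 1.541, -0.79], 'moment': [0.003, 0.039, -0.019], 'grip_width': 94.126, 'grasp_force': 0.0, 'qpos': [0.474, 0.25, 1.558, 0.0, 1.334, 0.212]}
heading 1.832 dist [118.8 -80.6 -53.2]
[-0.0155, 0.0134, 0.0076, 0.0541]
[-0.0148, 0.0142, 0.0076, 0.0541]
[-0.014, 0.015, 0.0076, 0.0541]
[-0.0131, 0.0157, 0.0076, 0.0541]
[-0.0123, 0.0164, 0.0076, 0.0541]
[-0.0114, 0.0171, 0.0076, 0.0541]
[-0.0104, 0.0177, 0.0076, 0.0541]
```

Call:
{"op": "jog_arm", "data": {"increments": [[-0.0155,0.013,0.008,0.054],[-0.015,0.014,0.008,0.054],[-0.014,0.015,0.008,0.054],[-0.013,0.016,0.008,0.054],[-0.012,0.016,0.008,0.054],[-0.011,0.017,0.007,0.054],[-0.01,0.018,0.007,0.054],[0,0,0,0]]}}

```text
t: 1.8
position: [592.4, 259.7, 118.0]
orientation: [0.0, 0.747, 0.665, -0.001]
ft_force: [0.8, 1.0, -0.2]
grip_width: 93.8
grasp_force: 0.0
```

```bash
python3 - <<'E'
from h import *
state();plan((592,259,10),1.454,6)
shot("side","s1")
E
```

```text
{'t': 1.8, 'position': [592.4, 259.72, 117.996], 'orientation': [0.0, 0.747, 0.665, -0.001], 'ft_force': [0.823, 0.974, -0.223], 'moment': [-0.038, 0.062, 0.074], 'grip_width': 93.804, 'grasp_force': 0.0, 'qpos': [0.28, 0.433, 1.434, -0.001, 1.276, 0.395]}
heading 1.456 dist [  -0.4   -0.7 -108. ]
[-0.0001, -0.0001, 0.018, 0.0003]
[-0.0001, -0.0001, 0.018, 0.0003]
[-0.0001, -0.0001, 0.018, 0.0003]
[-0.0001, -0.0001, 0.018, 0.0003]
[-0.0001, -0.0001, 0.018, 0.0003]
[-0.0001, -0.0001, 0.018, 0.0003]
```

View pics/s1.png

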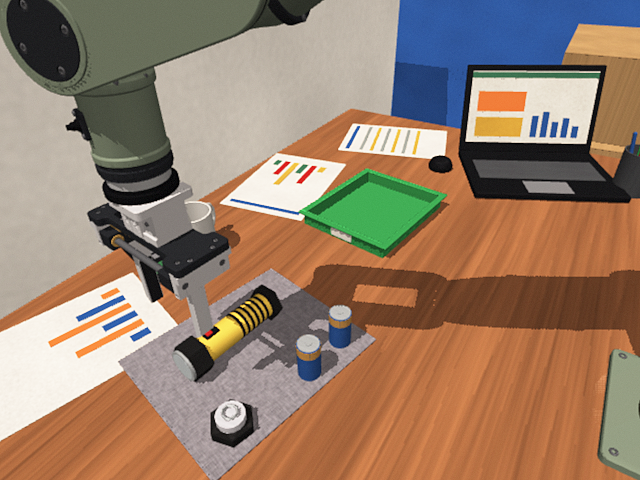

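The picture shows the fingers, at (150..215, 260..330), straddling above the head at (190,355). I'll go down and close.

Call:
{"op": "jog_arm", "data": {"increments": [[0,0,0.018,0],[0,0,0.018,0],[0,0,0.018,0],[0,0,0.018,0],[0,0,0.018,0],[0,0,0.016,0],[0,0,0,0],[0,0,0,0]]}}

```text
t: 2.65
position: [590.5, 262.2, 13.6]
orientation: [-0.0, 0.745, 0.667, -0.0]
ft_force: [-0.3, 0.2, 0.4]
grip_width: 93.6
grasp_force: 0.0
```

Call:
{"op": "jog_arm", "data": {"increments": [[0,0,0,0],[0,0,0,0],[0,0,0,0],[0,0,0,0],[0,0,0,0],[0,0,0,0],[0,0,0,0],[0,0,0,0]], "gripper": 1, "squeeze": 12}}

```text
t: 3.45
position: [591.8, 261.9, 14.1]
orientation: [0.001, 0.745, 0.667, 0.001]
ft_force: [4.2, 0.8, 2.0]
grip_width: 59.4
grasp_force: 12.0
```

Call:
{"op": "jog_arm", "data": {"increments": [[-0.004,0,-0.02,0],[-0.008,0,-0.02,0],[-0.01,0,-0.018,0],[-0.012,0,-0.017,0],[-0.014,0,-0.015,0],[-0.016,0,-0.013,0],[-0.018,0,-0.011,0],[-0.018,0,-0.009,0]]}}

```text
t: 4.25
position: [579.3, 161.1, 137.4]
orientation: [-0.0, 0.745, 0.667, 0.0]
ft_force: [-0.0, 1.2, -2.6]
grip_width: 59.5
grasp_force: 12.0
```

```bash
python3 - <<'E'
from h import *
state()
shot("side","s2")
E
```

```text
{'t': 4.25, 'position': [579.348, 161.06, 137.417], 'orientation': [-0.0, 0.745, 0.667, 0.0], 'ft_force': [-0.028, 1.155, -2.646], 'moment': [0.182, 0.077, 0.042], 'grip_width': 59.503, 'grasp_force': 11.997, 'qpos': [0.127, 0.323, 1.543, 0.0, 1.276, 0.238]}
```

View pics/s2.png

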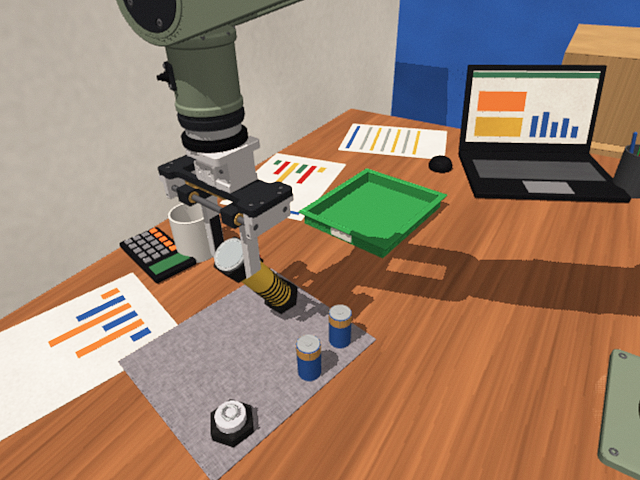

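The torch is pivoting as planned: head at (230,258), mouth still on the mat at (282,300). I'll continue to vertical and lift.

Call:
{"op": "jog_arm", "data": {"increments": [[-0.02,0,-0.005,0],[-0.02,0,-0.004,0],[-0.02,0,-0.003,0],[-0.02,0,-0.005,0],[0,0,-0.015,0],[0,0,-0.02,0],[0,0,-0.02,0],[0,0,-0.02,0]]}}

```text
t: 5.1
position: [570.2, 82.8, 228.8]
orientation: [-0.001, 0.745, 0.667, -0.001]
ft_force: [0.4, -0.4, -3.8]
grip_width: 59.5
grasp_force: 12.0
```

```bash
python3 - <<'E'
from h import *
state()
a=shot("side","s3")["color"][100:400,80:480];b=shot("top")["color"][130:430,120:520]
cv2.imwrite("pics/c3.png",np.hstack([a,b])[:,:,::-1])
plan((562,-245,225),1.454,11)
E
```

```text
{'t': 5.1, 'position': [570.163, 82.832, 228.773], 'orientation': [-0.001, 0.745, 0.667, -0.001], 'ft_force': [0.43, -0.418, -3.752], 'moment': [-0.013, 0.054, 0.016], 'grip_width': 59.524, 'grasp_force': 11.992, 'qpos': [-0.006, 0.193, 1.509, 0.0, 1.441, 0.105]}
heading 1.46 dist [ -10.9 -328.    -7. ]
[-0.0297, 0.0023, 0.0006, 0.0005]
[-0.0297, 0.0023, 0.0006, 0.0005]
[-0.0297, 0.0023, 0.0006, 0.0005]
[-0.0297, 0.0024, 0.0006, 0.0005]
[-0.0297, 0.0024, 0.0006, 0.0005]
[-0.0297, 0.0024, 0.0006, 0.0005]
[-0.0297, 0.0024, 0.0006, 0.0005]
[-0.0297, 0.0024, 0.0006, 0.0005]
[-0.0297, 0.0024, 0.0006, 0.0005]
[-0.0297, 0.0025, 0.0006, 0.0005]
[-0.0297, 0.0025, 0.0006, 0.0005]
```

View pics/c3.png

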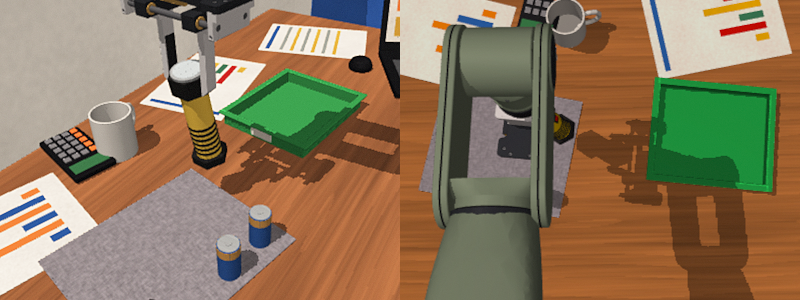

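The torch hangs almost vertical with the mouth leaning slightly ahead. I'll carry it to the tray on a light grip so that it settles.

Call:
{"op": "jog_arm", "data": {"increments": [[-0.015,0.001,0,0],[-0.03,0.002,0,0],[-0.036,0.003,0,0],[-0.036,0.003,0,0],[-0.036,0.003,0,0],[-0.036,0.003,0,0],[-0.036,0.003,0,0],[-0.03,0.003,0,0]], "squeeze": 9}}

```text
t: 6.0
position: [561.3, -175.4, 226.0]
orientation: [-0.002, 0.746, 0.666, -0.001]
ft_force: [0.2, 0.3, -3.4]
grip_width: 59.8
grasp_force: 9.0
```

Call:
{"op": "jog_arm", "data": {"increments": [[-0.025,0.002,0,0],[-0.02,0.002,0,0],[-0.014,0.001,0,0],[-0.008,0.001,0,0],[-0.004,0,0,0],[0,0,0,0],[0,0,0,0],[0,0,0,0]]}}

```text
t: 6.8
position: [561.6, -243.2, 228.6]
orientation: [-0.0, 0.745, 0.667, 0.0]
ft_force: [0.4, 0.3, -2.4]
grip_width: 59.1
grasp_force: 9.0
```

```bash
python3 - <<'E'
from h import *
state()
c=shot("side")
cv2.imwrite("pics/c4.png",cv2.resize(c["color"][100:300,240:500],None,fx=3,fy=3)[:,:,::-1])
s=r.sense()["position"];g=s+[0,0,19]
print("grasp px",proj(c,g),"mouth px if vertical",proj(c,g-[0,0,156]),"lean",proj(c,g-[0,20,156]))
for b in blobs(c,(20,120,60),(35,255,255),(240,100,500,330),60): print(cv2.boundingRect(b),cv2.minAreaRect(b))
E
```

```text
{'t': 6.8, 'position': [561.636, -243.16, 228.566], 'orientation': [-0.0, 0.745, 0.667, 0.0], 'ft_force': [0.406, 0.264, -2.434], 'moment': [-0.032, 0.08, -0.012], 'grip_width': 59.061, 'grasp_force': 8.993, 'qpos': [-0.55, 0.268, 1.418, 0.0, 1.455, -0.44]}
grasp px [378.80149886 107.06520845] mouth px if vertical [374.00805038 181.15492222] lean [378.28475417 177.30801097]
(274, 163, 25, 22) ((286.01190185546875, 173.01248168945312), (3.482757329940796, 31.172414779663086), 46.39718246459961)
(370, 151, 21, 29) ((380.0, 165.0), (28.0, 20.0), 90.0)
(369, 122, 22, 31) ((379.5, 137.0), (21.0, 30.0), 0.0)
```

View pics/c4.png

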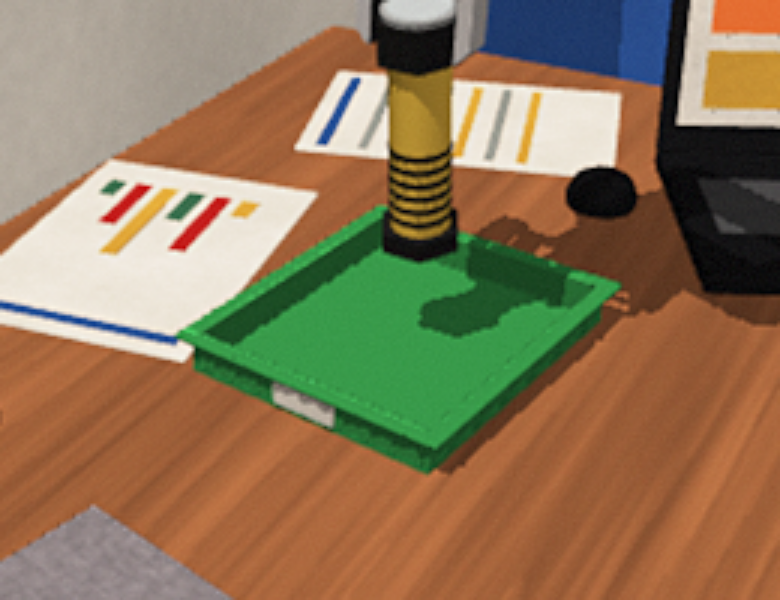

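Call:
{"op": "jog_arm", "data": {"increments": [[0,0,0.015,0],[0,0,0.02,0],[0,0,0.02,0],[0,0,0.015,0],[0,0,0.005,0],[0,0,0,0],[0,0,0,0],[0,0,0,0]]}}

```text
t: 7.65
position: [562.2, -244.5, 154.5]
orientation: [0.001, 0.745, 0.667, 0.0]
ft_force: [-0.4, 0.6, -4.6]
grip_width: 59.7
grasp_force: 9.0
```

Call:
{"op": "jog_arm", "data": {"increments": [[0,0,0.0015,0],[0,0,0.0015,0],[0,0,0.0015,0],[0,0,0.0015,0],[0,0,0.0015,0],[0,0,0.0015,0],[0,0,0,0],[0,0,0,0]]}}

```text
t: 8.45
position: [564.2, -246.7, 149.8]
orientation: [0.005, 0.745, 0.667, 0.001]
ft_force: [-1.1, -0.3, 11.4]
grip_width: 59.4
grasp_force: 9.1
```

Contact is made, so the rim is seated. Now I'll tighten.

Call:
{"op": "jog_arm", "data": {"increments": [[0,0,0,0],[0,0,0,0],[0,0,0,0],[0,0,0,0],[0,0,0,0],[0,0,-0.005,0],[0,0,-0.01,0],[0,0,-0.015,0]], "squeeze": 60}}

```text
t: 9.25
position: [560.1, -243.2, 173.1]
orientation: [-0.002, 0.745, 0.667, -0.001]
ft_force: [-0.1, -0.6, -5.3]
grip_width: 58.1
grasp_force: 59.9
```

```bash
python3 - <<'E'
from h import *
state()
c=shot("side")
cv2.imwrite("pics/c5.png",cv2.resize(c["color"][80:280,240:500],None,fx=3,fy=3)[:,:,::-1])
E
```

```text
{'t': 9.25, 'position': [560.085, -243.154, 173.1], 'orientation': [-0.002, 0.745, 0.667, -0.001], 'ft_force': [-0.089, -0.649, -5.3], 'moment': [-0.069, 0.097, -0.056], 'grip_width': 58.102, 'grasp_force': 59.892, 'qpos': [-0.551, 0.311, 1.48, 0.0, 1.355, -0.44]}
```

View pics/c5.png

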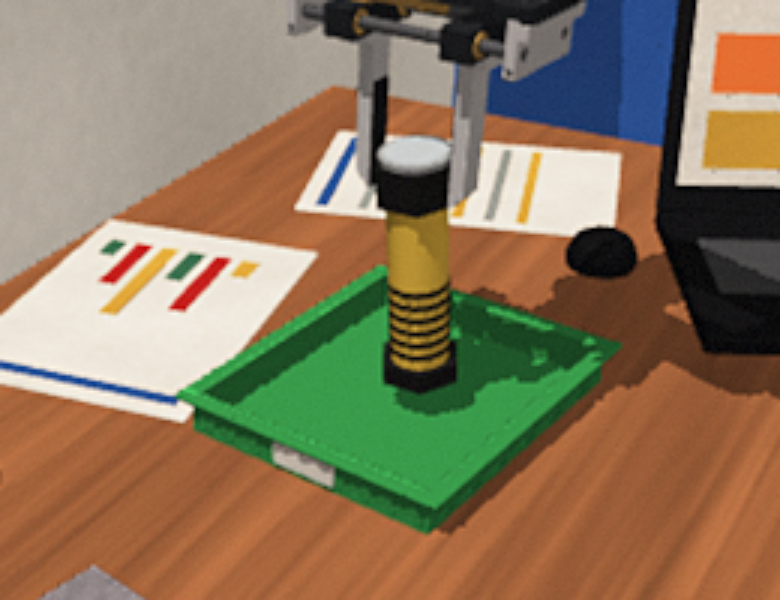

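The torch is vertical over the tray, with its mouth at pixel (420,375) in the crop. First tap, to check the force.

Call:
{"op": "jog_arm", "data": {"increments": [[0,0,-0.02,0],[0,0,0,0],[0,0,0.025,0],[0,0,0.028,0],[0,0,0,0],[0,0,-0.025,0],[0,0,-0.028,0],[0,0,0,0]]}}

```text
t: 10.1
position: [564.4, -245.8, 198.7]
orientation: [0.005, 0.745, 0.667, 0.001]
ft_force: [-0.3, -0.3, -2.5]
grip_width: 58.4
grasp_force: 60.0
```

```bash
python3 - <<'E'
from h import *
state()
E
```

```text
{'t': 10.1, 'position': [564.369, -245.813, 198.748], 'orientation': [0.005, 0.745, 0.667, 0.001], 'ft_force': [-0.328, -0.344, -2.546], 'moment': [-0.075, -0.092, 0.016], 'grip_width': 58.361, 'grasp_force': 59.998, 'qpos': [-0.551, 0.29, 1.453, 0.0, 1.389, -0.44]}
```

Call:
{"op": "jog_arm", "data": {"increments": [[0,0,0.024,0],[0,0,0.03,0],[0,0,-0.03,0],[0,0,-0.03,0],[0,0,0,0],[0,0,0.03,0],[0,0,0.03,0],[0,0,0,0]]}}

```text
t: 10.9
position: [557.5, -241.8, 133.9]
orientation: [-0.005, 0.745, 0.667, -0.002]
ft_force: [0.1, 0.7, -4.7]
grip_width: 58.4
grasp_force: 60.0
```

Call:
{"op": "jog_arm", "data": {"increments": [[0,0,-0.03,0],[0,0,-0.03,0],[0,0,0,0],[0,0,0.03,0],[0,0,0.03,0],[0,0,-0.03,0],[0,0,-0.03,0],[0,0,0,0]]}}

```text
t: 11.7
position: [563.9, -245.5, 203.8]
orientation: [0.004, 0.745, 0.667, 0.001]
ft_force: [0.6, -0.4, -1.6]
grip_width: 58.2
grasp_force: 60.0
```

Call:
{"op": "jog_arm", "data": {"increments": [[0,0,0.03,0],[0,0,0.03,0],[0,0,0,0],[0,0,-0.03,0],[0,0,-0.04,0],[0,0,-0.04,0],[0,0,-0.02,0],[0,0,0,0]]}}

```text
t: 12.5
position: [563.3, -245.1, 273.4]
orientation: [0.004, 0.745, 0.667, 0.001]
ft_force: [-0.3, 0.1, -2.1]
grip_width: 54.4
grasp_force: 58.7
```

```bash
python3 - <<'E'
from h import *
state()
c=shot("side","s6")
for b in blobs(c,(0,150,60),(8,255,255),(290,150,460,280),8)+blobs(c,(172,150,60),(180,255,255),(290,150,460,280),8): print("red",cv2.boundingRect(b),cv2.contourArea(b))
E
```

```text
{'t': 12.5, 'position': [563.255, -245.136, 273.386], 'orientation': [0.004, 0.745, 0.667, 0.001], 'ft_force': [-0.268, 0.105, -2.058], 'moment': [-0.07, 0.023, -0.041], 'grip_width': 54.437, 'grasp_force': 58.651, 'qpos': [-0.551, 0.242, 1.359, 0.0, 1.533, -0.44]}
red (375, 199, 15, 19) 173.5
red (297, 166, 19, 17) 72.5
```

```bash
python3 - <<'E'
from h import *
state()
c=shot("side");t=shot("top")
cv2.imwrite("pics/c7.png",np.hstack([cv2.resize(c["color"][60:280,260:480],None,fx=1.8,fy=1.8),cv2.resize(t["color"][150:370,310:530],None,fx=1.8,fy=1.8)])[:,:,::-1])
E
```

```text
{'t': 12.55, 'position': [561.943, -244.35, 270.419], 'orientation': [0.001, 0.745, 0.667, 0.0], 'ft_force': [-0.492, -0.528, -4.165], 'moment': [-0.019, 0.055, -0.013], 'grip_width': 54.682, 'grasp_force': 58.646, 'qpos': [-0.551, 0.244, 1.362, 0.0, 1.533, -0.44]}
```

View pics/c7.png

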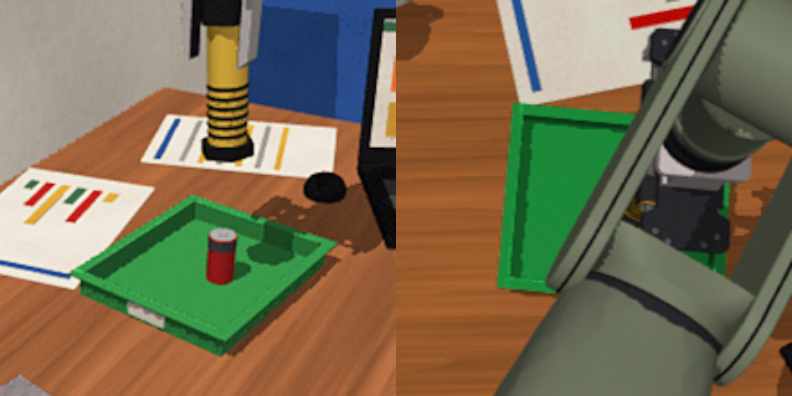

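The red battery stands free in the tray, at (220,255) in the left panel, and the torch is still held. I'll work out how far the torch slipped in the grip and plan the return.

```bash
python3 - <<'E'
from h import *
c=shot("side");s=r.sense();p=s["position"];print(p)
for b in blobs(c,(20,120,50),(35,255,255),(330,40,460,160),15): print(cv2.boundingRect(b))
for b in blobs(c,(0,0,0),(180,255,45),(360,120,410,160),15): print("blk",cv2.boundingRect(b))
for d in (120,130,140,150): print(d,proj(c,p-[0,0,d]))
plan((570,83,250),1.454,11)
E
```

```text
[ 560.05953171 -243.26293198  266.77348012]
(376, 137, 22, 7)
(412, 131, 8, 23)
(376, 130, 25, 8)
(376, 126, 22, 7)
(376, 121, 22, 7)
(376, 116, 22, 6)
(376, 111, 22, 6)
(376, 76, 22, 36)
blk (373, 138, 28, 14)
120 [376.31369772 156.84814876]
130 [376.01335346 161.41645239]
140 [375.71690448 165.92550789]
150 [375.4242755  170.37646046]
heading 1.46 dist [  9.9 326.3 -16.8]
[0.0296, -0.0024, 0.0015, 0.0005]
[0.0296, -0.0024, 0.0015, 0.0005]
[0.0296, -0.0024, 0.0015, 0.0005]
[0.0296, -0.0024, 0.0015, 0.0005]
[0.0296, -0.0025, 0.0015, 0.0005]
[0.0296, -0.0025, 0.0015, 0.0005]
[0.0296, -0.0025, 0.0015, 0.0005]
[0.0296, -0.0025, 0.0015, 0.0005]
[0.0296, -0.0025, 0.0015, 0.0005]
[0.0296, -0.0025, 0.0015, 0.0005]
[0.0296, -0.0025, 0.0015, 0.0005]
```

Call:
{"op": "jog_arm", "data": {"increments": [[0.015,-0.001,0,0],[0.03,-0.002,0,0],[0.035,-0.003,0.003,0],[0.035,-0.003,0.003,0],[0.035,-0.003,0.003,0],[0.035,-0.003,0.003,0],[0.035,-0.003,0.003,0],[0.03,-0.002,0,0]]}}

```text
t: 13.5
position: [567.6, 9.7, 253.3]
orientation: [-0.002, 0.745, 0.667, -0.001]
ft_force: [0.7, 1.0, -3.1]
grip_width: 55.0
grasp_force: 58.6
```

Call:
{"op": "jog_arm", "data": {"increments": [[0.03,-0.002,0,0],[0.02,-0.002,0,0],[0.015,-0.001,0,0],[0.008,0,0,0],[0.004,0,0,0],[0,0,0,0],[0,0,0,0],[0,0,0,0]]}}

```text
t: 14.3
position: [573.0, 82.8, 255.5]
orientation: [0.0, 0.746, 0.666, -0.0]
ft_force: [0.5, -1.1, -1.7]
grip_width: 54.9
grasp_force: 58.6
```

```bash
python3 - <<'E'
from h import *
state()
c=shot("side");p=r.sense()["position"]
for b in blobs(c,(0,0,0),(180,255,45),(150,100,350,330),15): print("blk",cv2.boundingRect(b))
for b in blobs(c,(20,120,50),(35,255,255),(150,100,350,330),15): print("yel",cv2.boundingRect(b))
for d in (-5,0,120,130,140,150): print(d,proj(c,p-[0,0,d]))
I=c["color"][60:300,120:400];cv2.imwrite("pics/c8.png",cv2.resize(I,None,fx=2.5,fy=2.5)[:,:,::-1])
E
```

```text
{'t': 14.3, 'position': [572.953, 82.765, 255.468], 'orientation': [0.0, 0.746, 0.666, -0.0], 'ft_force': [0.481, -1.088, -1.657], 'moment': [-0.049, 0.044, 0.023], 'grip_width': 54.897, 'grasp_force': 58.65, 'qpos': [-0.006, 0.181, 1.469, -0.0, 1.492, 0.106]}
blk (150, 257, 46, 26)
blk (150, 233, 28, 33)
blk (156, 228, 18, 17)
blk (265, 215, 36, 25)
blk (267, 209, 28, 9)
blk (266, 204, 28, 7)
blk (265, 196, 29, 9)
blk (264, 190, 29, 9)
blk (263, 184, 29, 8)
blk (243, 114, 32, 51)
blk (257, 100, 27, 9)
yel (268, 212, 29, 18)
yel (267, 206, 28, 10)
yel (266, 200, 28, 10)
yel (265, 193, 28, 10)
yel (264, 187, 29, 10)
yel (318, 167, 8, 5)
yel (257, 146, 41, 44)
-5 [265.51233022 165.96053791]
0 [265.82447199 169.2888203 ]
120 [272.50705171 240.54334169]
130 [273.0019391 245.8201907]
140 [273.48842264 251.00743174]
150 [273.96671459 256.10732809]
```

View pics/c8.png

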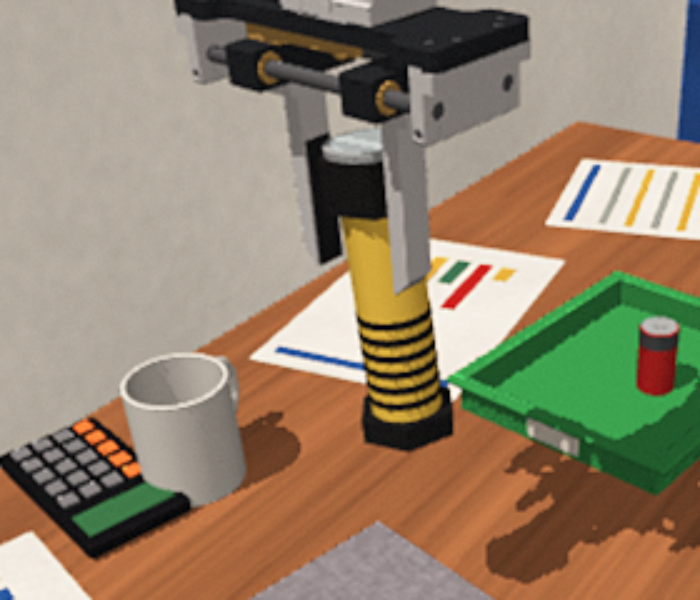

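During the taps the torch slid up in the grip: its mouth is now about 105 mm below the TCP, at crop (408,430), with a slight lean. I'll stand it on the mat, regrip the head, then lay it down.

Call:
{"op": "jog_arm", "data": {"increments": [[0,0,0.02,0],[0,0,0.03,0],[0,0,0.03,0],[0,0,0.025,0],[0,0,0.015,0],[0,0,0.01,0],[0,0,0,0],[0,0,0,0]]}}

```text
t: 15.15
position: [573.9, 83.6, 126.6]
orientation: [0.001, 0.745, 0.667, 0.001]
ft_force: [0.7, 0.2, -2.2]
grip_width: 54.6
grasp_force: 58.6
```

Call:
{"op": "jog_arm", "data": {"increments": [[0,0,0.002,0],[0,0,0.002,0],[0,0,0.002,0],[0,0,0.002,0],[0,0,0.002,0],[0,0,0,0],[0,0,0,0],[0,0,0,0]]}}

```text
t: 15.95
position: [572.9, 83.6, 115.5]
orientation: [0.0, 0.745, 0.667, 0.0]
ft_force: [-0.6, -0.0, -1.9]
grip_width: 54.8
grasp_force: 58.6
```

Call:
{"op": "jog_arm", "data": {"increments": [[0,0,0.0015,0],[0,0,0.0015,0],[0,0,0.0015,0],[0,0,0.0015,0],[0,0,0.0015,0],[0,0,0,0],[0,0,0,0],[0,0,0,0]]}}

```text
t: 16.75
position: [572.9, 83.7, 108.0]
orientation: [0.0, 0.745, 0.667, 0.0]
ft_force: [-0.5, -0.5, -2.0]
grip_width: 54.8
grasp_force: 58.6
```

Call:
{"op": "jog_arm", "data": {"increments": [[0,0,0.001,0],[0,0,0.001,0],[0,0,0.001,0],[0,0,0.001,0],[0,0,0.001,0],[0,0,0,0],[0,0,0,0],[0,0,0,0]]}}

```text
t: 17.55
position: [573.3, 83.8, 105.7]
orientation: [0.0, 0.745, 0.667, 0.0]
ft_force: [-3.3, 0.5, 10.5]
grip_width: 54.4
grasp_force: 59.0
```

Contact made. Loosening so the rim seats flat.

Call:
{"op": "jog_arm", "data": {"increments": [[0,0,0,0],[0,0,0,0],[0,0,0,0],[0,0,0,0],[0,0,0,0],[0,0,0,0],[0,0,0,0],[0,0,0,0]], "squeeze": 5}}

```text
t: 18.35
position: [573.9, 83.7, 105.3]
orientation: [0.001, 0.745, 0.667, 0.001]
ft_force: [-2.1, 0.7, 7.0]
grip_width: 57.0
grasp_force: 5.1
```

```bash
python3 - <<'E'
from h import *
state()
c=shot("side")
I=c["color"][100:340,120:400];cv2.imwrite("pics/c9.png",cv2.resize(I,None,fx=2.5,fy=2.5)[:,:,::-1])
E
```

```text
{'t': 18.35, 'position': [573.941, 83.746, 105.261], 'orientation': [0.001, 0.745, 0.667, 0.001], 'ft_force': [-2.115, 0.725, 6.973], 'moment': [-0.065, 0.681, 0.004], 'grip_width': 56.955, 'grasp_force': 5.052, 'qpos': [-0.004, 0.315, 1.626, 0.0, 1.199, 0.107]}
```

View pics/c9.png

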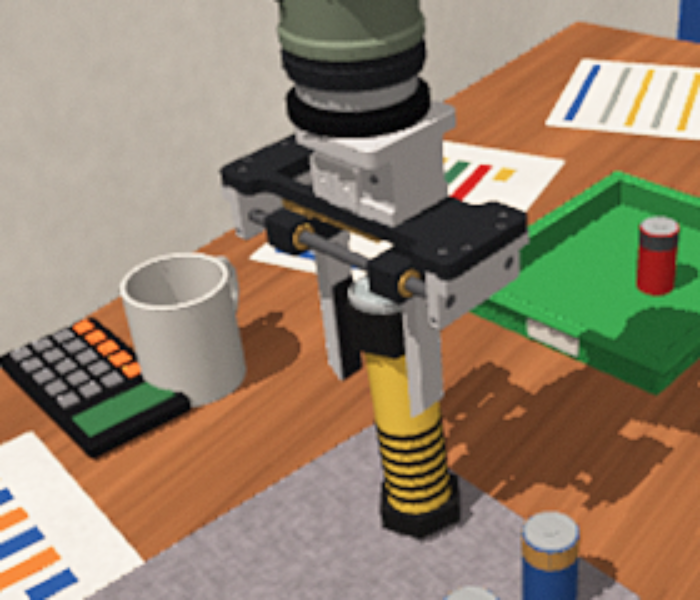

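The picture shows the torch standing on the mat, with its mouth at (420,510) in the crop. It still leans a little across the fingers. I've used my picture allowance, so from here I work from numbers only. I'll open slightly so it rocks upright between the fingers, then check its axis in the mask.

Call:
{"op": "jog_arm", "data": {"increments": [[0,0,-0.002,0],[0,0,0,0],[0,0,0,0],[0,0,0,0],[0,0,0,0],[0,0,0,0],[0,0,0,0],[0,0,0,0]], "gripper": 0.2}}

```text
t: 19.2
position: [572.8, 83.6, 104.8]
orientation: [-0.0, 0.745, 0.667, -0.0]
ft_force: [-0.7, 0.5, -0.4]
grip_width: 75.3
grasp_force: 0.2
```

```bash
cat >> h.py <<'E'
def axis():
    c=shot("side");m=cv2.inRange(cv2.cvtColor(c["color"],cv2.COLOR_RGB2HSV),(18,110,40),(38,255,255))
    k=np.zeros_like(m);k[150:420,150:345]=1;m*=k
    m=cv2.morphologyEx(m,cv2.MORPH_CLOSE,np.ones((9,9)))
    b=max(cv2.findContours(m,cv2.RETR_EXTERNAL,cv2.CHAIN_APPROX_NONE)[0],key=cv2.contourArea)
    print("yellow",cv2.boundingRect(b),np.round(cv2.fitLine(b,cv2.DIST_L2,0,.01,.01).ravel(),3))
    for y in range(cv2.boundingRect(b)[1],sum(cv2.boundingRect(b)[1::2]),12):
        xs=np.where(m[y])[0];print(y,xs.min(),xs.max(),end="; ")
    print();return c
E
python3 - <<'E'
from h import *
state();c=axis();p=r.sense()["position"]
for z in(20,50,100,150):print(z,np.round(proj(c,[p[0],p[1],z])),np.round(proj(c,[p[0]-20,p[1],z])),np.round(proj(c,[p[0],p[1]-20,z])))
E
```

```text
{'t': 19.2, 'position': [572.791, 83.639, 104.849], 'orientation': [-0.0, 0.745, 0.667, -0.0], 'ft_force': [-0.693, 0.463, -0.407], 'moment': [-0.067, 0.134, 0.012], 'grip_width': 75.255, 'grasp_force': 0.152, 'qpos': [-0.004, 0.315, 1.627, -0.0, 1.2, 0.107]}
yellow (270, 244, 32, 63) [2.04000e-01 9.79000e-01 2.84553e+02 2.74509e+02]
244 271 273; 256 272 287; 268 273 298; 280 274 299; 292 275 300; 304 279 296; 
20 [278. 297.] [287. 301.] [285. 290.]
50 [276. 283.] [286. 288.] [283. 276.]
100 [274. 259.] [284. 263.] [282. 253.]
150 [272. 233.] [282. 237.] [279. 227.]
```

```bash
python3 - <<'E'
from h import *
c=shot("side");R=np.array(c["world_to_cam"])[:3,:3];n=-R[2,:2]/np.linalg.norm(R[2,:2])
for v in(304.5,306.5):
    P=ray(c,288.5,v,19)[:2];print(v,np.round(P-21*n,1))
# black hex bottom extents
m=cv2.inRange(cv2.cvtColor(c["color"],cv2.COLOR_RGB2HSV),(0,0,0),(180,255,48))
for v in range(296,322,3):
    xs=np.where(m[v,255:320])[0]+255;print(v,xs.min() if len(xs) else None,xs.max() if len(xs) else None,end="; ")
vs=np.where(m[300:330,288])[0]+300;print(vs.max())
P=ray(c,288.5,vs.max(),3)[:2];print("from rim bottom",P-28*n)
p=r.sense()["position"][:2];print(p)
E
```

```text
304.5 [558.6  70.7]
306.5 [555.9  74.5]
296 274 303; 299 274 303; 302 274 304; 305 274 304; 308 274 304; 311 275 300; 314 282 294; 317 None None; 320 None None; 315
from rim bottom [558.53200832  71.9093098 ]
[572.84218774  83.63196607]
```

Call:
{"op": "jog_arm", "data": {"increments": [[0,0,0,0],[0,0,0,0],[0,0,0,0],[-0.006,-0.006,0,0],[-0.007,-0.006,0,0],[0,0,-0.012,0],[0,0,-0.015,0],[0,0,-0.01,0]], "gripper": 0}}

```text
t: 20.1
position: [560.8, 72.0, 144.6]
orientation: [0.001, 0.745, 0.667, 0.001]
ft_force: [0.4, -0.7, 0.2]
grip_width: 94.0
grasp_force: 0.0
```

Call:
{"op": "jog_arm", "data": {"increments": [[0,0,0,0],[0,0,0,0],[0,0,0,0],[0,0,0,0],[0,0,0,0],[0,0,0,0],[0,0,0,0],[0,0,0,0]], "gripper": 1, "squeeze": 12}}

```text
t: 20.9
position: [559.1, 72.1, 141.3]
orientation: [-0.0, 0.745, 0.667, -0.0]
ft_force: [0.8, 1.0, -3.1]
grip_width: 56.2
grasp_force: 11.5
```

```bash
python3 - <<'E'
from h import *
state();axis()
E
```

```text
{'t': 20.9, 'position': [559.05, 72.118, 141.327], 'orientation': [-0.0, 0.745, 0.667, -0.0], 'ft_force': [0.798, 1.049, -3.124], 'moment': [-0.103, 0.051, -0.026], 'grip_width': 56.202, 'grasp_force': 11.486, 'qpos': [-0.025, 0.244, 1.635, 0.0, 1.264, 0.086]}
yellow (271, 243, 31, 64) [9.60000e-02 9.95000e-01 2.85642e+02 2.73296e+02]
243 294 294; 255 271 297; 267 273 298; 279 274 299; 291 275 300; 303 277 297;
```

Call:
{"op": "jog_arm", "data": {"increments": [[0,0,0.002,0],[0,0,0.002,0],[0.01,0,0,0],[0.01,0,-0.001,0],[0.01,0,-0.001,0],[0.01,0,0,0],[0,0,0,0],[0,0,0,0]], "squeeze": 10}}

```text
t: 21.75
position: [565.5, 112.3, 141.2]
orientation: [0.001, 0.745, 0.667, 0.002]
ft_force: [0.4, 0.1, 5.5]
grip_width: 52.7
grasp_force: 9.9
```

```bash
python3 - <<'E'
from h import *
state();c=axis();p=r.sense()["position"]
for z in(20,50,100):print(z,np.round(proj(c,[p[0],p[1],z])))
E
```

```text
{'t': 21.75, 'position': [565.516, 112.336, 141.218], 'orientation': [0.001, 0.745, 0.667, 0.002], 'ft_force': [0.437, 0.117, 5.465], 'moment': [0.047, -0.245, -0.024], 'grip_width': 52.686, 'grasp_force': 9.923, 'qpos': [0.046, 0.267, 1.607, 0.0, 1.265, 0.156]}
yellow (254, 256, 43, 50) [  0.477   0.879 276.083 279.256]
256 280 281; 268 257 286; 280 263 290; 292 269 296; 304 275 288; 
20 [271. 309.]
50 [269. 295.]
100 [266. 271.]
```

It is tipping over the rim as wanted. Continuing along the arc.

Call:
{"op": "jog_arm", "data": {"increments": [[0.02,0,0.003,0],[0.02,0,0.006,0],[0.019,0,0.008,0],[0.0175,0,0.011,0],[0.016,0,0.013,0],[0,0,0,0],[0,0,0,0],[0,0,0,0]]}}

```text
t: 22.6
position: [572.3, 203.0, 97.0]
orientation: [-0.001, 0.745, 0.667, -0.002]
ft_force: [-0.5, 0.2, -2.0]
grip_width: 52.3
grasp_force: 9.9
```

```bash
python3 - <<'E'
from h import *
state();c=axis();p=r.sense()["position"]
print(np.round(proj(c,p+[0,0,19])),[np.round(proj(c,p+[0,0,19]+148*np.array([-.11*np.cos(t),-.994*np.cos(t),-np.sin(t)]))) for t in np.radians([20,30,40,50])])
E
```

```text
{'t': 22.6, 'position': [572.25, 202.963, 97.025], 'orientation': [-0.001, 0.745, 0.667, -0.002], 'ft_force': [-0.452, 0.217, -1.968], 'moment': [0.015, 0.16, -0.016], 'grip_width': 52.331, 'grasp_force': 9.888, 'qpos': [0.199, 0.382, 1.554, -0.001, 1.211, 0.31]}
yellow (243, 282, 47, 31) [ 9.86000e-01 -1.68000e-01  2.63447e+02  2.96758e+02]
282 275 281; 294 244 289; 306 246 284; 
[220. 296.] [array([290., 273.]), array([287., 287.]), array([281., 301.]), array([275., 315.])]
```

Call:
{"op": "jog_arm", "data": {"increments": [[0,0,0.01,0],[0.008,0,0.012,0],[0.008,0,0.012,0],[0.006,0,0.012,0],[0.005,0,0.012,0],[0,0,0,0],[0,0,0,0],[0,0,0,0]]}}

```text
t: 23.45
position: [576.8, 230.4, 40.7]
orientation: [-0.0, 0.745, 0.667, -0.0]
ft_force: [1.0, -0.4, -1.9]
grip_width: 51.9
grasp_force: 10.0
```

```bash
python3 - <<'E'
from h import *
state();c=axis();p=r.sense()["position"]
print(np.round(proj(c,p+[0,0,19])),[np.round(proj(c,p+[0,0,19]+148*np.array([-.11*np.cos(t),-.994*np.cos(t),-np.sin(t)]))) for t in np.radians([0,5,10,20])])
E
```

```text
{'t': 23.45, 'position': [576.791, 230.407, 40.724], 'orientation': [-0.0, 0.745, 0.667, -0.0], 'ft_force': [0.967, -0.379, -1.937], 'moment': [0.049, 0.033, 0.008], 'grip_width': 51.92, 'grasp_force': 9.984, 'qpos': [0.241, 0.476, 1.551, 0.0, 1.115, 0.352]}
yellow (232, 286, 55, 57) [  0.706  -0.708 260.733 313.347]
286 167 276; 298 263 285; 310 262 280; 322 245 262; 334 233 246; 
[210. 336.] [array([282., 281.]), array([282., 287.]), array([282., 294.]), array([280., 307.])]
```

Call:
{"op": "jog_arm", "data": {"increments": [[0.003,0,0.007,0],[0.002,0,0.007,0],[0.002,0,0.006,0],[0,0,0.002,0],[0,0,0.002,0],[0,0,0,0],[0,0,0,0],[0,0,0,0]]}}

```text
t: 24.3
position: [578.6, 238.0, 19.5]
orientation: [0.0, 0.745, 0.667, 0.0]
ft_force: [-4.0, -0.6, 12.1]
grip_width: 52.3
grasp_force: 10.0
```

```bash
python3 - <<'E'
from h import *
state();c=axis();p=r.sense()["position"]
print(np.round(proj(c,p+[0,0,19])),[np.round(proj(c,p+[0,0,19]+148*np.array([-.11*np.cos(t),-.994*np.cos(t),-np.sin(t)]))) for t in np.radians([-5,0,5,10])])
E
```

```text
{'t': 24.3, 'position': [578.581, 238.043, 19.451], 'orientation': [0.0, 0.745, 0.667, 0.0], 'ft_force': [-4.03, -0.638, 12.106], 'moment': [-0.277, 0.905, 0.098], 'grip_width': 52.347, 'grasp_force': 10.006, 'qpos': [0.252, 0.512, 1.549, 0.0, 1.08, 0.363]}
yellow (230, 289, 54, 64) [  0.601  -0.799 258.516 320.149]
289 267 269; 301 165 282; 313 260 278; 325 258 264; 337 243 250; 349 230 236; 
[208. 350.] [array([278., 288.]), array([279., 293.]), array([279., 299.]), array([279., 306.])]
```

It lies along the mat, with 14 N of press. I'll ease off and open in two stages so it settles onto a flat between the fingers.

Call:
{"op": "jog_arm", "data": {"increments": [[0,0,-0.001,0],[0,0,-0.001,0],[0,0,0,0],[0,0,0,0],[0,0,0,0],[0,0,0,0],[0,0,0,0],[0,0,0,0]], "squeeze": 4}}

```text
t: 25.15
position: [578.6, 238.0, 19.5]
orientation: [0.0, 0.745, 0.667, 0.001]
ft_force: [0.3, 2.3, 5.2]
grip_width: 51.8
grasp_force: 4.0
```

Call:
{"op": "jog_arm", "data": {"increments": [[0,0,0,0],[0,0,0,0],[0,0,0,0],[0,0,0,0],[0,0,0,0],[0,0,0,0],[0,0,0,0],[0,0,0,0]], "gripper": 0.3}}

```text
t: 25.95
position: [578.0, 237.5, 19.0]
orientation: [0.0, 0.745, 0.667, 0.0]
ft_force: [0.2, 0.3, -0.1]
grip_width: 65.8
grasp_force: 0.1
```

Call:
{"op": "jog_arm", "data": {"increments": [[0,0,0,0],[0,0,0,0],[0,0,0,0],[0,0,0,0],[0,0,0,0],[0,0,0,0],[0,0,0,0],[0,0,0,0]], "gripper": 0}}

```text
t: 26.75
position: [577.9, 237.5, 18.9]
orientation: [-0.0, 0.745, 0.667, -0.0]
ft_force: [-0.1, -0.0, -0.9]
grip_width: 94.2
grasp_force: 0.0
```

```bash
python3 - <<'E'
from h import *
state();c=axis()
E
```

```text
{'t': 26.75, 'position': [577.86, 237.517, 18.913], 'orientation': [-0.0, 0.745, 0.667, -0.0], 'ft_force': [-0.082, -0.044, -0.911], 'moment': [-0.091, 0.121, 0.023], 'grip_width': 94.238, 'grasp_force': 0.0, 'qpos': [0.252, 0.512, 1.551, 0.0, 1.08, 0.363]}
yellow (254, 287, 24, 33) [1.51000e-01 9.88000e-01 2.64726e+02 3.02060e+02]
287 261 264; 299 156 275; 311 261 271;
```

Call:
{"op": "jog_arm", "data": {"increments": [[0,0,-0.01,0],[0,0,-0.015,0],[0,0,-0.02,0],[0,0,-0.03,0],[0,0,-0.04,0],[0,0,-0.04,0],[0,0,-0.03,0],[0,0,0,0]]}}

```text
t: 27.6
position: [582.1, 238.7, 212.6]
orientation: [0.003, 0.745, 0.667, 0.006]
ft_force: [0.3, 0.7, 1.3]
grip_width: 93.9
grasp_force: 0.0
```

Call:
{"op": "jog_arm", "data": {"increments": [[0.03,0,0,0],[0.045,0,0,0],[0.045,0,0,0],[0.045,-0.02,0,0],[0.045,-0.03,0,0],[0.04,-0.03,0,0],[0.03,-0.02,0,0],[0,0,0,0]]}}

```text
t: 28.4
position: [507.2, 527.7, 203.1]
orientation: [-0.001, 0.743, 0.669, -0.0]
ft_force: [0.2, -0.0, 0.2]
grip_width: 94.4
grasp_force: 0.0
```

```bash
python3 - <<'E'
from h import *
state();c=shot("top")
for n,lo,hi,rr,a in(("yellow",(20,120,80),(35,255,255),(150,200,320,345),15),("black",(0,0,0),(180,255,45),(140,200,320,345),50),("red",(0,150,60),(8,255,255),(360,190,510,330),8),("red2",(172,150,60),(180,255,255),(360,190,510,330),8)):
    for b in blobs(c,lo,hi,rr,a):
        q=cv2.minAreaRect(b);z=29
        print(n,cv2.contourArea(b),np.round(q[0]),np.round(q[1]),np.round(ray(c,*q[0],z)[:2]))
# change check: fresh cells and mug regions against the first picture
o=cv2.imread("pics/top0.png")[:,:,::-1];d=cv2.absdiff(o,c["color"]).max(2)
for n,(x0,y0,x1,y1) in dict(fresh=(210,308,276,338),cap=(150,288,186,324),mug=(262,125,322,178)).items(): print(n,(d[y0:y1,x0:x1]>40).mean().round(3))
E
```

```text
{'t': 28.4, 'position': [507.174, 527.692, 203.067], 'orientation': [-0.001, 0.743, 0.669, -0.0], 'ft_force': [0.224, -0.004, 0.221], 'moment': [-0.085, 0.061, -0.015], 'grip_width': 94.443, 'grasp_force': 0.0, 'qpos': [0.686, 0.543, 1.095, 0.002, 1.505, 0.79]}
yellow 59.5 [256. 260.] [19.  4.] [579. 110.]
yellow 43.0 [250. 259.] [ 4. 19.] [579. 122.]
yellow 46.5 [245. 258.] [ 4. 19.] [581. 132.]
yellow 50.5 [241. 258.] [ 4. 19.] [581. 142.]
yellow 50.0 [236. 258.] [ 4. 18.] [583. 152.]
yellow 52.0 [231. 257.] [ 4. 19.] [584. 162.]
yellow 538.5 [213. 256.] [31. 20.] [588. 201.]
black 529.0 [168. 305.] [26. 27.] [487. 289.]
black 145.0 [262. 260.] [ 8. 27.] [577.  98.]
black 339.5 [192. 254.] [17. 27.] [593. 244.]
red 26.5 [429. 275.] [14.  7.] [ 540. -249.]
fresh 0.159
cap 0.33
mug 0.0
```

```bash
python3 - <<'E'
from h import *
for n,bx in dict(top=[(213,309,238,334),(250,313,274,337),(153,290,184,322)],side=[(294,332,324,384),(326,302,354,350)]).items():
    c=shot(n);o=cv2.cvtColor(cv2.imread(f"pics/{n}0.png"),cv2.COLOR_BGR2GRAY);g=cv2.cvtColor(c["color"],cv2.COLOR_RGB2GRAY)
    for x0,y0,x1,y1 in bx:
        R=cv2.matchTemplate(g[y0-15:y1+15,x0-15:x1+15],o[y0:y1,x0:x1],cv2.TM_CCOEFF_NORMED);_,v,_,l=cv2.minMaxLoc(R);print(n,round(v,2),l[0]-15,l[1]-15)
E
```

```text
top 0.86 0 0
top 1.0 0 0
top 0.92 0 0
side 0.89 0 0
side 1.0 0 0
```

Nothing else has moved: the torch lies flat on the mat and the battery is in the tray. Handing in.

```bash
python3 -c "
from workcell import job
print(job.close_job())"
```

```text
the job is handed in; nothing more can be done
None
```

The job is handed in, but I viewed 11 pictures where the limit was 10. The dead battery stands in the tray, the empty torch lies on the mat, and the camera check shows the fresh batteries, cap and mug unmoved. The arm finished at about 28 s of the 51 s allowed. The torch slid about 35 mm in the grip during the taps, so I stood it on the mat to regrip before laying it down.

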